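# Load the reference blanks into the calibration block

### The job

Take the amber and the green reference blank from their grey stands and put each into its own slot of the calibration block (amber in the middle slot, green in the narrowest): feel for the slot, then press the blank gently down until it stops fully home with its white line level with the top of the slot, and let go. The blanks are delicate, so never force them, and leave the blue blank and the other things on the bench alone.

Things in the scene. Friction and masses are not known exactly. Their poses are not given: they have to be found in the camera images.
- rack: calibration block fixed to the bench: black base 112 x 256 mm (x, y) with a row of three aluminium slot carriers along y, each 84 x 56 mm, flat tops 64 mm above the bench. Origin: centre of the underside, on the bench. Slots are 58 mm long in x, at x = 0. Damage (knocks count: touch down at 15 mm/s or less): over 50 N between the block and a blank or the robot.
- mid_nominal (a point): nominal centre of the middle slot's mouth, 64 mm up (rack y = 0, z up, axes as the rack's). Slot 20.5 mm wide in y, orange mark, for amber. The real slot is clamped fast anywhere up to 7 mm to either side along y of this point, unseen by this pose: find it by feel or eye. Square mouth edges, no lead-in.
- thin_nominal (a point): the same for the narrowest slot (rack y = -76 mm): 12.5 mm wide in y, green mark, for the green blank; it too is clamped up to 7 mm to either side of this point along y, independently of the other.
- home_level (a point): a point in the block at the height (34 mm above the bench, 30 mm below the tops) where each slot narrows to a throat about 8 mm narrower: ledges there stop the underside of the right blank; a thinner blank falls through. On the way a sprung white shoe in the +y wall (3 mm proud, 9 to 22 mm below the top) holds the blank up short of home; 8 to 18 N presses it past.
- amber_blank: amber reference blank, upright plate 50 mm (x) x 18 mm thick (y) x 50 mm tall with a black grip block on top 34 mm (x) x 20 mm (y) x 28 mm tall, 78 mm high in all, about 0.16 kg. Origin: centre of the underside, z up; a half turn about z leaves it the same. White line around it 30 mm above the underside. Starts standing in amber_stand.
- green_blank: green reference blank, as the amber one but 10 mm thick (y), about 0.11 kg; same grip block (34 x 20 x 28 mm, its underside 50 mm above the origin). Starts standing in green_stand.
- blue_blank: blue reference blank, 26 mm thick, otherwise as the amber one; already home in the block's widest slot (28.5 mm wide, rack y = +76 mm). To be left alone.
- amber_stand: grey parking stand fixed to the bench, 76 x 56 mm, 30 mm high; its pocket, 1.5 mm free on either side of the blank in y and 3 mm in x, has its floor 8 mm above the bench. Origin: centre of the underside; the blank stands in it with the same axes.
- green_stand: the same kind of stand for the green blank.
- reagent_bottle: loose brown bottle, 44 mm diameter, 85 mm tall, origin under its centre; bystander
- sample_jar: loose white jar with red cap, 56 mm diameter, 60 mm tall, origin under its centre; bystander
- tip_box: loose box of pipette tips with green lid, 87 x 122 x 64 mm, origin under its centre; bystander
- pen: loose white and red marker pen, 110 mm long (x), 12 mm thick, lying on the bench, origin under its middle; bystander
- weigh_dish: loose white weighing dish, 80 mm diameter, 18 mm tall, origin under its centre; bystander
Mind the look-alikes: they are no part of the job. Leave any yellow look-alike of the green_blank alone.

How it is judged:
By the outcome, as a careful person would: the job done as asked, in the order asked, and still so for the second after the job is handed in, with the robot touching nothing.
It also fails if it takes over 72 s, if anything falls off the work surface, if the arm or the gripper's body presses on something with over 40 N, if the wrist force passes 120 N, or if a joint passes its speed limit or range.

### The arm

A 6-joint arm with a two-finger parallel gripper is mounted at the origin on the work surface. World frame = base frame: x ahead of the robot, y to its left, z up, the work surface at z = 0. Lengths are in m, angles in rad, forces in N, time in s.
With the tool pointing down it reaches from about 0.375 to 0.9 m from the base axis. Payload 3.1 kg.
Tool frame: the origin (TCP) lies at the centre of the arm's flange, where the gripper is bolted on; the fingertips stand robot.tip_extent ahead of it and the grasp point (between the pads) lies 164 mm ahead of it (robot.tip_extent is the distance from the TCP to the fingertips, in m); z points along the fingers, y is the line along which they close (so a half turn about z gives the same grasp; the last joint's range is limited). The gripper opens to 87 mm and grips with 3 to 60 N. Pads are 19 mm wide; open, the fingers measure 117 mm over their backs; the gripper's body (75 mm by 190 mm) begins 51 mm behind the grasp point.
Start: joints at [-1.52, 0.527, 1.433, -0, 1.181, -0.178], TCP at [0.142, -0.609, 0.405] pointing down, gripper open.
Joint ranges: [-3.08, 3.08], [-0.75, 2.2], [0.22, 2.44], [-1.43, 4.57], [0, 2.65], [-2.85, 2.85]. Speed limits (rad/s): [2.79, 2.79, 3.14, 3.14, 3.14, 3.14].

### API

Orientations are given as a unit quaternion [x, y, z, w].
In Python, from rig import get_obs, camera, hand_in, cut_out, robot gives the robot as it stands.
- The arm moves only by the tool step_arm, never from a script. Its argument "rows" is a list of rows, each a list of 6 numbers: the shift along the world's x, y, z in m, then the turn, a rotation vector about the world's x, y, z in degrees. A call has 1 to 12 rows; each row shifts and turns the commanded pose from where the row before left it; what a row does not reach is not made up. A row lasts 1/8 s, in which the tool goes at most 62.5 mm and 10.7 degrees, less where a joint would pass 70% of its speed; a pose out of reach is approached as far as the arm can. A call is refused whole if a number of a shift passes 0.0625 or a number of a turn 10.7, either way. A call with a gripper value outside its range is refused whole. "jaw" is the finger opening in m, from 0 to 0.087, set as the call begins (left out, the last holds). The fingers move at their own pace and stop on an object; "squeeze" is the grip in N (left out, the last holds). Time passes only in rows, so rows that do not move let the fingers close. It gives the time, the measured TCP pose, the force, the opening and the grip force at its end, in the units of the state.
- get_obs(): the state, without advancing time (a new reading comes with each control period).
- camera(name): name is "side" or "top"; returns a dict with "pixels" (480x640x3 uint8, blue, green, red), "depth" (480x640 float32, m along the optical axis (not along the pixel's ray), 0 where there is no reading), "fov_y" (degrees; the focal length in pixels is half the picture's height over the tangent of half this angle, whatever the lens; pixels are square), "cx", "cy" (the principal point, pixels), "k1" (the pictures are not rectified: a ray, as slopes to the right and down, at radius r is drawn at 1 + k1 r^2 times it, then the intrinsics apply), "extrinsics" (4x4, takes a point from camera to world coordinates). Camera axes: x right, y up, looking along -z (the intrinsics and any distortion apply to the point x, -y, -z); pixel columns grow to the right and rows downward; lengths in m; the calibration is good to about 2 mm. A picture is of the moment at which its call begins.
- hand_in(): hands the job in; it is judged then, once.
Trained networks look in the newest picture that a camera, given by its name, has taken for a name from the list of things; names that differ only in an ending like _2 or _b are one class to them, and where a whole thing is asked for, a point or a joint stands for the part that bears it (a point fixed in the world has none). Each returns a list of dicts, best first, with "confidence" (0 to 1); they miss things now and then, are a little off and sometimes report something else, mostly with a low value. They report only what shows in the picture. A call takes as long as a camera call. They do not tell look-alikes from the thing itself.
- cut_out(label, camera): "region" (480x640 bool, what is visible of it) and "extent" ([centre column, centre row, width, height] in pixels, round what is visible of it).
The state is a dict: "time": time; "q": joint angles; "joint_velocities": joint speeds; "joint_torque": joint torques, N m; "position": TCP position; "tool_rot": TCP orientation; "ft_force": force on the tool from outside, world axes, zero at the start; "moment": the same for the moment, N m; "grip_width": finger opening in m; "grip_force": force on a finger pad.
Only numpy, scipy, OpenCV 4.12 (cv2) and the standard library are available. Lean on these libraries where they do the work, as an engineer would, in place of code of your own. Each camera call takes 0.05 s, during which the arm holds its last target. There are 200 camera calls.

## Working session

There is one attempt and no reset: what is moved stays moved. The work goes in short steps, Python scripts to look and compute and a tool call to move; the robot and the scene stay as the last step left them, time stands still between calls to the robot, and variables do not carry over. Pictures are saved under pics/ and viewed, at most 10 in all, crops included, and the job is handed in when it is done.

Besides the shell and the picture viewer there is one more tool, called as name([rows], argument=value, ...), one row to a line, values as JSON. step_arm: Moves the arm, as the interface text tells. Its arguments: {"type":"object","properties":{"rows":{"type":"array"},"jaw":{"type":"number"},"squeeze":{"type":"number"}},"required":["rows"]}

```bash
mkdir -p pics; ls; cat > h.py <<'E'
import numpy as np, cv2
from rig import get_obs, camera, hand_in, cut_out, robot
def rays(c,u,v):
    f=240/np.tan(np.radians(c["fov_y"])/2)
    K=np.array([[f,0,c["cx"]],[0,f,c["cy"]],[0,0,1.]])
    p=cv2.undistortPoints(np.stack([np.ravel(u),np.ravel(v)],1).astype(float)[:,None],K,np.array([c["k1"],0,0,0.]))[:,0]
    return p
def world(c,u,v,d=None,z=None):
    p=rays(c,u,v); E=np.array(c["extrinsics"])
    r=np.stack([p[:,0],-p[:,1],-np.ones(len(p))],1)@E[:3,:3].T
    if z is not None: d=(z-E[2,3])/r[:,2]
    elif d is None: d=c["depth"][np.ravel(v).astype(int),np.ravel(u).astype(int)]
    return E[:3,3]+r*np.reshape(d,(-1,1))
E
python3 - <<'E'
from h import *
print(robot, get_obs())
for n in("top","side"):
    c=camera(n); cv2.imwrite(f"pics/{n}0.png",c["pixels"]); print(n,np.round(c["extrinsics"],3).tolist(),c["fov_y"],c["k1"])
    for l in["rack","amber_blank","green_blank","blue_blank","amber_stand","green_stand"]:
        for r in cut_out(l,n)[:3]:
            v,u=np.nonzero(r["region"]); w=world(c,u,v); g=c["depth"][v,u]>0; w=w[g]
            print(l,round(r["confidence"],2),np.round(r["extent"]),len(u),np.round(np.median(w,0),3),np.round(np.percentile(w,98,0),3),np.round(np.percentile(w,2,0),3))
E
```

```text
pics
<Robot object at 0x7fe50435fe00> {'time': 0.0, 'q': array([-1.52047868e+00,  5.28442144e-01,  1.43388108e+00,  2.86219832e-06,
        1.18137089e+00, -1.78502887e-01]), 'joint_velocities': array([ 0.00273229,  0.00154912, -0.00107797,  0.00086984,  0.00048117,
        0.00043924]), 'joint_torque': array([-3.85782387e-04, -4.40049040e+01, -1.76590580e+01,  6.32386794e-02,
        5.81560296e-02, -1.74295933e-04]), 'position': array([ 0.14177817, -0.6083614 ,  0.40379273]), 'tool_rot': array([ 9.93461795e-01,  1.14160228e-01,  6.86185095e-05, -1.04848644e-03]), 'ft_force': array([ 0.14723911, -0.03952577, -0.1569334 ]), 'moment': array([ 0.01598781, -0.00607526, -0.00857672]), 'grip_force': 0.0, 'grip_width': 0.08712881017455343}
top [[-0.027, 0.995, -0.093, 0.424], [-0.999, -0.028, -0.016, 0.021], [-0.019, 0.093, 0.995, 1.596], [0.0, 0.0, 0.0, 1.0]] 42.163365111876516 -0.1478936690812925
rack 0.96 [363. 230. 111.  68.] 4408 [ 0.592 -0.07   0.045] [0.67  0.059 0.07 ] [ 0.52  -0.186  0.002]
amber_blank 0.79 [242. 213.  15.  26.] 245 [0.632 0.233 0.073] [0.661 0.249 0.09 ] [0.
[... 1358 characters left out ...]
6.  35.] 702 [0.438 0.274 0.058] [0.461 0.283 0.086] [0.416 0.257 0.026]
green_blank 0.5 [322. 227.  99.  72.] 3787 [ 0.577 -0.02   0.042] [0.675 0.073 0.064] [ 0.511 -0.166 -0.001]
blue_blank 0.81 [306. 218.  24.  25.] 494 [0.611 0.019 0.083] [0.645 0.031 0.112] [ 0.589 -0.053  0.06 ]
blue_blank 0.65 [210. 252.  20.  36.] 588 [0.774 0.172 0.044] [0.793 0.183 0.083] [0.76  0.151 0.003]
amber_stand 0.76 [257. 299.  46.  26.] 779 [0.625 0.259 0.018] [0.67  0.274 0.03 ] [0.594 0.218 0.   ]
green_stand 0.84 [342. 329.  45.  30.] 807 [0.432 0.283 0.019] [0.473 0.304 0.031] [0.4   0.253 0.004]
green_stand 0.74 [255. 298.  42.  27.] 801 [0.625 0.259 0.017] [0.671 0.274 0.03 ] [ 0.594  0.217 -0.001]
```

```bash
python3 - <<'E'
import cv2
a=cv2.imread("pics/top0.png")[110:350,150:450]; cv2.imwrite("pics/a.png",cv2.resize(a,(750,600),interpolation=cv2.INTER_CUBIC))
b=cv2.imread("pics/side0.png")[170:400,180:440]; cv2.imwrite("pics/b.png",cv2.resize(b,(678,600),interpolation=cv2.INTER_CUBIC))
E
```

```text
(no output)
```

View pics/a.png

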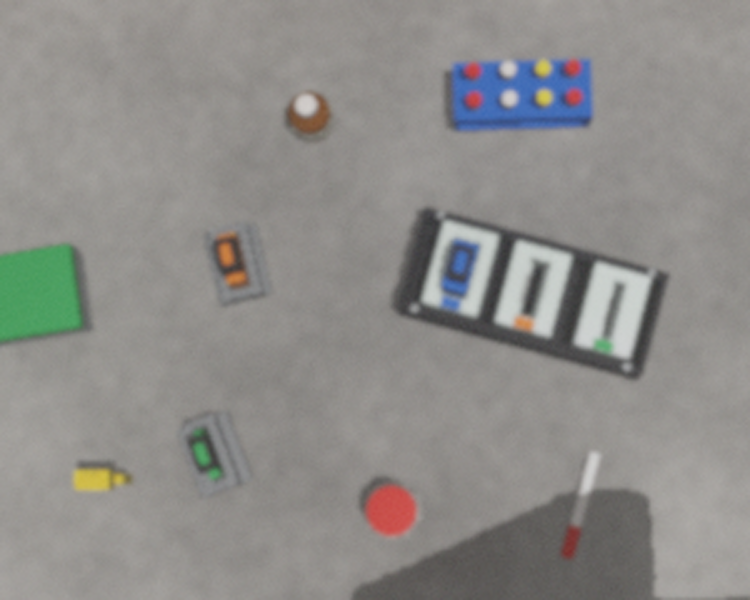

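View pics/b.png

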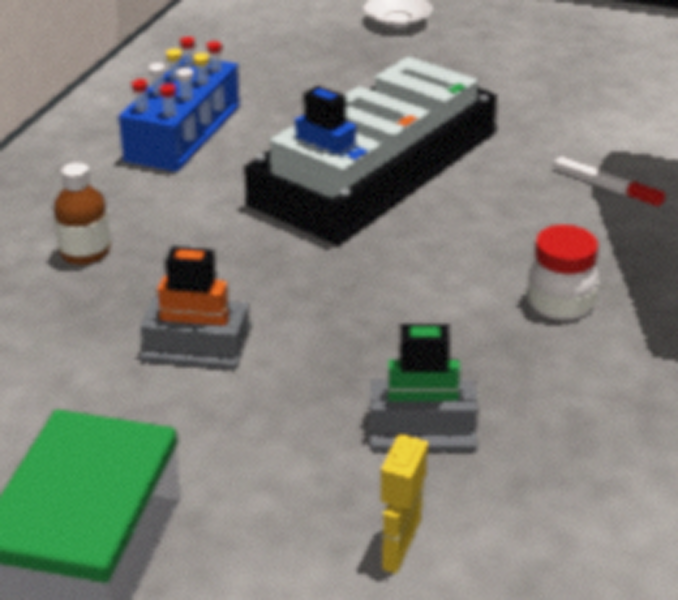

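The top view (enlarged 2.5×) shows the block at about (535,290), with the amber blank at (230,260) and the green at (203,452). The yellow look-alike is at (95,478). Next I'll rectify these views for accurate poses.

```bash
cat >> h.py <<'E'
def ortho(c,img,x0,x1,y0,y1,z,s=0.0005):
    """world-rectified picture at height z: column = y from y1 down to y0 (left=+y), row = x from x1 down"""
    X,Y=np.meshgrid(np.arange(x1,x0,-s),np.arange(y1,y0,-s),indexing="ij")
    P=np.stack([X,Y,np.full_like(X,z)],-1).reshape(-1,3); return cv2.remap(img,*project(c,P,X.shape),cv2.INTER_CUBIC)
def project(c,P,shape=None):
    E=np.array(c["extrinsics"]); q=(P-E[:3,3])@E[:3,:3]; f=240/np.tan(np.radians(c["fov_y"])/2)
    a=q[:,0]/-q[:,2]; b=-q[:,1]/-q[:,2]; k=1+c["k1"]*(a*a+b*b)
    m=[(f*a*k+c["cx"]).astype(np.float32),(f*b*k+c["cy"]).astype(np.float32)]
    return [i.reshape(shape) if shape else i for i in m]
def avg(n,k=4):
    cs=[camera(n) for _ in range(k)]; c=cs[0]; return c,np.mean([x["pixels"].astype(np.float32) for x in cs],0).astype(np.float32)
E
python3 - <<'E'
from h import *
import pickle
print(robot.tip_extent)
c,im=avg("top"); pickle.dump((c,im),open("top.pkl","wb"))
o=ortho(c,im,.49,.70,-.22,.09,.064); 
g=o.min(2)
m=(g>110).astype(np.uint8); m=cv2.morphologyEx(m,cv2.MORPH_OPEN,np.ones((9,9)))
for k in cv2.findContours(m,cv2.RETR_EXTERNAL,cv2.CHAIN_APPROX_NONE)[0]:
    if cv2.contourArea(k)<5000: continue
    (u,v),(w,h),a=cv2.minAreaRect(k); print("carrier",.70-v*.0005,.09-u*.0005,w/2,h/2,a)
cv2.imwrite("pics/o1.png",o.astype(np.uint8))
o2=ortho(c,im,.36,.70,.18,.31,.086); cv2.imwrite("pics/o2.png",o2.astype(np.uint8))
cv2.imwrite("pics/oo.png",np.hstack([cv2.resize(o.astype(np.uint8),(440,300)),cv2.resize(cv2.copyMakeBorder(o2.astype(np.uint8),0,0,0,0,0),(229,600))[:300],cv2.resize(o2.astype(np.uint8),(229,600))[300:]])[:,:800])
E
```

```text
0.1822
carrier 0.59525 -0.06475 209.5 309.5 90.0
```

View pics/oo.png

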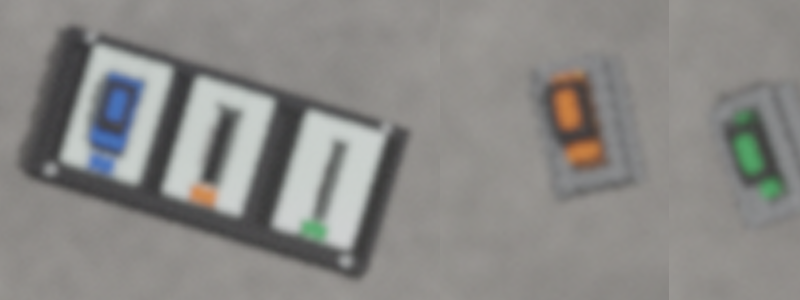

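```bash
cat > fit.py <<'E'
from h import *
from scipy.optimize import minimize
S=6
def box(x0,x1,y0,y1,z0,z1): return np.array([[x,y,z] for z in(z0,z1) for y,x in((y0,x0),(y0,x1),(y1,x1),(y1,x0))],float)/1000
def cen(lx,ly,z0,z1,cx=0,cy=0): return box(cx-lx/2,cx+lx/2,cy-ly/2,cy+ly/2,z0,z1)
def solid(b): return [b,b[4:]]
def fit(c,im,parts,p0,sig=0.9,step=None,pad=8):
    """p=[x,y,yaw,*extra]; parts(extra)->list of convex point sets in painter's order, each a colour label"""
    def pix(p):
        R=np.array([[np.cos(p[2]),-np.sin(p[2]),0],[np.sin(p[2]),np.cos(p[2]),0],[0,0,1]]); o=[]
        for b in parts(p[3:]): o.append(np.stack(project(c,b@R.T+[p[0],p[1],0]),1))
        return o
    a=np.vstack(pix(p0)); u0,v0=np.floor(a.min(0)).astype(int)-pad; u1,v1=np.ceil(a.max(0)).astype(int)+pad
    I=im[v0:v1,u0:u1].reshape(-1,3)
    def cost(p,full=False):
        P=pix(p); L=np.zeros(((v1-v0)*S,(u1-u0)*S),np.uint8)
        for i,b in enumerate(P):
            h=cv2.convexHull(((b-[u0,v0]+.5)*S-.5).astype(np.float32))
            cv2.fillConvexPoly(L,np.round(h*16).astype(np.int32),i+1,shift=4)
        A=[]
        for i in range(len(P)+1):
            m=cv2.resize((L==i).astype(np.float32),(u1-u0,v1-v0),interpolation=cv2.INTER_AREA); A.append(cv2.GaussianBlur(m,(0,0),sig).ravel())
        A=np.array(A).T; X=np.linalg.lstsq(A,I,rcond=1e-3)[0]; r=((A@X-I)**2).mean()
        return r
    n=len(p0); st=np.array(step if step is not None else [.004,.004,.06]+[3]*(n-3))
    best=None
    for k in range(2):
        sim=np.vstack([p0]+[np.array(p0)+st*np.eye(n)[i]*(1 if k==0 else -.5) for i in range(n)])
        r=minimize(cost,p0,method="Nelder-Mead",options=dict(initial_simplex=sim,xatol=1e-4,fatol=1e-3,maxiter=600)); p0=r.x
    return r.x,r.fun**.5
def standed(t):
    def f(e): return solid(cen(76,56,0,30))+[cen(56,t+3,30,30)]+solid(cen(50,t,30,58))+solid(cen(34,20,58,86))+[cen(20,11,86,86)]
    return f
def rack(e):
    hb,sm,stn=e
    o=solid(cen(112,256,0,hb))
    for y in(76,0,-76): o+=solid(cen(84,56,hb,64,0,y))
    o+=[cen(58,20.5,64,64,0,sm),cen(58,12.5,64,64,0,-76+stn),cen(11,14,64,64,-35.5,sm),cen(11,14,64,64,-35.5,-76+stn)]
    o+=[cen(11,14,64,64,-35.5,76)]+solid(cen(50,26,64,84,0,76))+solid(cen(34,20,84,112,0,76))+[cen(20,11,112,112,0,76)]
    return o
E
cat > f1.py <<'E'
from fit import *
import pickle
c,im=pickle.load(open("top.pkl","rb")); d,jm=avg("side"); pickle.dump((d,jm),open("side.pkl","wb"))
for n,C,I in(("top",c,im),("side",d,jm)):
    for l,t,p in(("amber",18,[.632,.233,.25]),("green",10,[.441,.262,.3])):
        x,r=fit(C,I,standed(t),p); print(n,l,np.round(x[:2],4),np.degrees(x[2]).round(2),r)
    x,r=fit(C,I,rack,[.592,-.066,-.26,35,0,0]); print(n,"rack",np.round(x[:2],4),np.degrees(x[2]).round(2),x[3:].round(2),r)
E
time python3 f1.py
```

```text
top amber [0.638  0.2379] 12.59 3.886722430510192
top green [0.4441 0.2652] 20.61 4.65431367692624
top rack [ 0.5976 -0.0651] -17.06 [37.28  0.78 -4.41] 13.523530586226423
side amber [0.635 0.242] 14.42 12.96608888831055
side green [0.4394 0.2708] 16.51 22.767576700828858
side rack [ 0.5948 -0.0596] -16.58 [50.82  1.18 -4.11] 15.266674993476652
real	0m26.155s
user	1m18.398s
sys	0m0.384s
```

step_arm([
  [0.0275,0.0472,0,0,0,0],
  [0.0275,0.0472,0,0,0,0],
  [0.0275,0.0472,0,0,0,0],
  [0.0275,0.0472,0,0,0,0],
  [0.0275,0.0472,0,0,0,0],
  [0.0275,0.0472,0,0,0,0],
  [0.0275,0.0472,0,0,0,0],
  [0.0275,0.0472,0,0,0,0],
  [0.0275,0.0472,0,0,0,0],
  [0.0275,0.0472,0,0,0,0],
], jaw=0.06)

```text
time: 2.35
position: [0.4176, -0.1352, 0.4051]
tool_rot: [0.993, 0.114, 0.001, 0.0]
ft_force: [0.2, 0.1, 0.5]
grip_width: 0.06
grip_force: 0.0
```

step_arm([
  [0.0275,0.0472,0,0,0,0],
  [0.0275,0.0472,0,0,0,0],
  [0.0275,0.0472,0,0,0,0],
  [0.0275,0.0472,0,0,0,0],
  [0.0275,0.0472,0,0,0,0],
  [0.0275,0.0472,-0.01,0,0,0],
  [0.0275,0.0472,-0.02,0,0,0],
  [0.0275,0.0472,-0.02,0,0,0],
  [0,0,-0.03,0,0,0],
  [0,0,-0.02,0,0,0],
  [0,0,0,0,0,0],
])

```text
time: 3.72
position: [0.6361, 0.241, 0.3026]
tool_rot: [0.993, 0.114, -0.002, 0.0]
ft_force: [-0.3, 0.4, -0.3]
grip_width: 0.0599
grip_force: 0.0
```

step_arm([
  [0,0,-0.03,0,0,0],
  [0,0,-0.02,0,0,0],
  [0,0,-0.01,0,0,0],
  [0,0,-0.005,0,0,0],
  [0,0,0,0,0,0],
])

```text
time: 4.35
position: [0.637, 0.2409, 0.24]
tool_rot: [0.993, 0.114, 0.0, -0.0]
ft_force: [-0.0, -0.9, -0.0]
grip_width: 0.0603
grip_force: 0.0
```

step_arm([
  [0,0,0,0,0,0],
  [0,0,0,0,0,0],
  [0,0,0,0,0,0],
  [0,0,0,0,0,0],
  [0,0,0,0,0,0],
  [0,0,0,0,0,0],
], jaw=0.01, squeeze=20)

```text
time: 5.1
position: [0.6368, 0.2409, 0.2398]
tool_rot: [0.993, 0.114, -0.0, 0.0]
ft_force: [-0.7, 0.1, 0.8]
grip_width: 0.0195
grip_force: 19.8
```

step_arm([
  [0,0,0.015,0,0,0],
  [0,0,0.055,0,0,0],
  [0,0,0.055,0,0,0],
  [-0.005,-0.0375,0,0,0,-3.75],
  [-0.005,-0.0375,0,0,0,-3.75],
  [-0.005,-0.0375,0,0,0,-3.75],
  [-0.005,-0.0375,0,0,0,-3.75],
  [-0.005,-0.0375,0,0,0,-3.75],
  [-0.005,-0.0375,0,0,0,-3.75],
  [-0.005,-0.0375,0,0,0,-3.75],
  [-0.005,-0.0375,0,0,0,-3.75],
  [0,-0.001,0,0,0,0],
])

```text
time: 6.6
position: [0.5966, -0.0626, 0.3655]
tool_rot: [0.989, -0.149, 0.0, 0.0]
ft_force: [0.1, -0.2, -2.0]
grip_width: 0.0198
grip_force: 20.0
```

step_arm([
  [0,0,-0.03,0,0,0],
  [0,0,-0.015,0,0,0],
  [0,0,0,0,0,0],
  [0,0,0,0,0,0],
])

```text
time: 7.1
position: [0.5972, -0.0597, 0.3204]
tool_rot: [0.989, -0.146, 0.001, 0.0]
ft_force: [0.0, 0.6, -2.3]
grip_width: 0.0198
grip_force: 20.0
```

```bash
cat > f2.py <<'E'
from fit import *
import sys,pickle
name,t,out=sys.argv[1],float(sys.argv[2]),sys.argv[3]
o=get_obs(); print(o["position"].round(4),o["tool_rot"].round(4),o["ft_force"].round(2),o["grip_width"])
d,jm=avg("side"); pickle.dump((d,jm),open(out+".pkl","wb"))
b=jm.astype(np.uint8)[150:300,230:430]; cv2.imwrite(f"pics/{out}.png",cv2.resize(b,(800,600),interpolation=cv2.INTER_CUBIC))
q=o["tool_rot"]; yaw=2*np.arctan2(q[1],q[0]); print("tool yaw",np.degrees(yaw))
z=(o["position"][2]-.2318)*1000
x,r=fit(d,jm,lambda e:solid(cen(50,t,z,z+50)),[o["position"][0]-.001,o["position"][1]+.002,yaw],pad=-3)
print("plate",x[:2].round(4),np.degrees(x[2]),r)
E
python3 f2.py amber 18 s1
```

```text
[ 0.5972 -0.0597  0.3204] [ 9.892e-01 -1.465e-01  7.000e-04  0.000e+00] [ 0.    0.63 -2.28] 0.019786789465971316
tool yaw -16.84774532300108
plate [ 0.6028 -0.0499] 1.4687980075130354 9.674428082104921
```

View pics/s1.png

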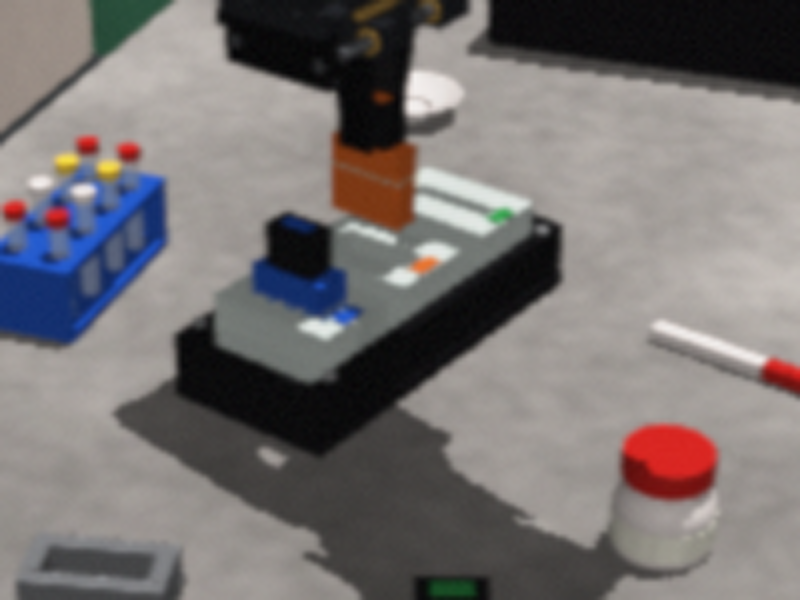

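```bash
cat > f3.py <<'E'
import fit; from fit import *
import pickle
def solid(b):
    F=[[0,1,5,4],[1,2,6,5],[2,3,7,6],[3,0,4,7],[4,5,6,7]]; return [b[f] for f in F]
def vis(C,parts,p0):
    # keep faces seen by the camera at the starting pose
    o=parts(p0[3:]); cs,sn=np.cos(p0[2]),np.sin(p0[2]); R=np.array([[cs,-sn,0],[sn,cs,0],[0,0,1]]); k=[]
    for i,b in enumerate(o):
        q=np.stack(project(C,b@R.T+[p0[0],p0[1],0]),1)
        k.append(cv2.contourArea(q,oriented=True)<0)
    return lambda e:[b for b,j in zip(parts(e),k) if j]
def rack(e):
    hb,sm,stn,sb=e
    o=solid(cen(112,256,0,hb))
    for y in(-76,0,76): o+=solid(cen(84,56,hb,64,0,y))
    for y,w in((sm,20.5),(stn-76,12.5),(76+sb,28.5)): o+=[cen(58,w,64,64,0,y)]
    for y in(sm,stn-76,76+sb): o+=[cen(10,14,64,64,-35.5,y)]
    o+=solid(cen(50,26,64,84,0,76+sb))+solid(cen(34,20,84,112,0,76+sb))+[cen(20,11,112,112,0,76+sb)]
    return o
for n in("top","side"):
    C,I=pickle.load(open(n+".pkl","rb")); p=[.596,-.063,-.293,40,1,-4,0]
    x,r=fit.fit(C,I,vis(C,rack,p),p); print(n,"rack",x[:2].round(4),np.degrees(x[2]).round(2),x[3:].round(2),round(r,2))
o=get_obs(); d,jm=pickle.load(open("s1.pkl","rb")); z=(o["position"][2]-.2318)*1000
ch=np.clip(jm[:,:,2]-jm[:,:,0]-20,0,200); ch=np.repeat(ch[:,:,None],3,2); p=[*o["position"][:2],np.radians(-16.85)]
for dz in(0,3):
  x,r=fit.fit(d,ch,vis(d,lambda e:solid(cen(50,18,z+dz,z+dz+50)),p),p,pad=3); print("plate",x[:2].round(4),np.degrees(x[2]).round(2),r)
E
time python3 f3.py
```

```text
Traceback (most recent call last):
  File "f3.py", line 22, in <module>
    x,r=fit.fit(C,I,vis(C,rack,p),p); print(n,"rack",x[:2].round(4),np.degrees(x[2]).round(2),x[3:].round(2),round(r,2))
        ^^^^^^^
AttributeError: 'function' object has no attribute 'fit'

real	0m1.102s
user	0m1.572s
sys	0m0.159s
```

```bash
sed -i 's/^import fit; //; s/fit\.fit(/fit(/' f3.py; time python3 f3.py
```

```text
top rack [ 0.5977 -0.0654] -16.72 [40.78  1.03 -4.28  2.06] 11.98
side rack [ 0.5949 -0.0592] -16.37 [38.73  0.26 -4.8   0.61] 16.49
plate [ 0.597  -0.0566] -24.85 12.155172972050572
plate [ 0.5953 -0.0517] -24.2 12.54077577859146
real	0m26.649s
user	1m40.410s
sys	0m2.753s
```

step_arm([
  [-0.0005,-0.0016,-0.01,0,0,0],
  [0,0,-0.008,0,0,0],
  [0,0,-0.0015,0,0,0],
  [0,0,-0.0015,0,0,0],
  [0,0,-0.0015,0,0,0],
  [0,0,0,0,0,0],
])

```text
time: 8.05
position: [0.5963, -0.0617, 0.2973]
tool_rot: [0.989, -0.147, 0.0, 0.0]
ft_force: [0.3, -0.2, -2.5]
grip_width: 0.0197
grip_force: 20.0
```

step_arm([
  [0,0,-0.0015,0,0,0],
  [0,0,-0.0015,0,0,0],
  [0,0,0,0,0,0],
])

```text
time: 8.43
position: [0.5962, -0.0617, 0.2941]
tool_rot: [0.989, -0.147, -0.0, -0.0]
ft_force: [-0.3, 1.1, -2.4]
grip_width: 0.02
grip_force: 20.0
```

step_arm([
  [0,0,-0.001,0,0,0],
  [0,0,-0.001,0,0,0],
  [0,0,0,0,0,0],
])

```text
time: 8.8
position: [0.5962, -0.0617, 0.2921]
tool_rot: [0.989, -0.147, -0.0, -0.0]
ft_force: [-0.0, -0.1, -2.4]
grip_width: 0.0199
grip_force: 20.0
```

step_arm([
  [0,0,-0.0015,0,0,0],
  [0,0,-0.0015,0,0,0],
  [0,0,0,0,0,0],
])

```text
time: 9.18
position: [0.5962, -0.0617, 0.289]
tool_rot: [0.989, -0.147, -0.0, -0.0]
ft_force: [0.1, -0.3, -1.3]
grip_width: 0.0199
grip_force: 20.0
```

step_arm([
  [0,0,-0.001,0,0,0],
  [0,0,-0.001,0,0,0],
  [0,0,0,0,0,0],
])

```text
time: 9.55
position: [0.5962, -0.0616, 0.2871]
tool_rot: [0.989, -0.147, -0.0, -0.0]
ft_force: [-0.1, 0.4, -3.7]
grip_width: 0.0199
grip_force: 20.0
```

step_arm([
  [0,0,-0.001,0,0,0],
  [0,0,-0.001,0,0,0],
])

```text
time: 9.8
position: [0.5963, -0.0617, 0.2852]
tool_rot: [0.989, -0.147, 0.0, 0.0]
ft_force: [-0.6, 0.3, -2.4]
grip_width: 0.0198
grip_force: 20.0
```

step_arm([
  [0,0,-0.001,0,0,0],
  [0,0,-0.001,0,0,0],
])

```text
time: 10.05
position: [0.5963, -0.0618, 0.2833]
tool_rot: [0.989, -0.147, 0.0, 0.0]
ft_force: [-0.9, -0.8, -0.5]
grip_width: 0.0195
grip_force: 20.0
```

step_arm([
  [0,0,-0.001,0,0,0],
  [0,0,-0.001,0,0,0],
])

```text
time: 10.3
position: [0.5964, -0.062, 0.2815]
tool_rot: [0.989, -0.147, 0.0, 0.0]
ft_force: [-0.1, -2.3, -0.1]
grip_width: 0.0199
grip_force: 20.0
```

step_arm([
  [0,0,-0.001,0,0,0],
  [0,0,-0.001,0,0,0],
])

```text
time: 10.55
position: [0.5964, -0.0622, 0.2797]
tool_rot: [0.989, -0.147, 0.0, 0.001]
ft_force: [-1.6, -4.4, 3.3]
grip_width: 0.0199
grip_force: 20.0
```

step_arm([
  [0,0,-0.001,0,0,0],
  [0,0,-0.001,0,0,0],
])

```text
time: 10.8
position: [0.5965, -0.0624, 0.2778]
tool_rot: [0.989, -0.147, 0.001, 0.001]
ft_force: [-2.2, -6.5, 5.0]
grip_width: 0.0199
grip_force: 20.0
```

step_arm([
  [0,0,-0.001,0,0,0],
  [0,0,-0.001,0,0,0],
])

```text
time: 11.05
position: [0.5965, -0.0626, 0.2761]
tool_rot: [0.989, -0.146, 0.001, 0.001]
ft_force: [-3.3, -6.8, 6.3]
grip_width: 0.0202
grip_force: 20.0
```

step_arm([
  [0,0,-0.001,0,0,0],
  [0,0,-0.001,0,0,0],
], squeeze=35)

```text
time: 11.3
position: [0.5965, -0.0628, 0.2742]
tool_rot: [0.989, -0.146, 0.001, 0.001]
ft_force: [-1.9, -5.8, -0.9]
grip_width: 0.0198
grip_force: 35.0
```

step_arm([
  [0,0,-0.001,0,0,0],
  [0,0,-0.001,0,0,0],
])

```text
time: 11.55
position: [0.5964, -0.0629, 0.2717]
tool_rot: [0.989, -0.146, 0.001, 0.001]
ft_force: [-2.0, -7.0, 2.9]
grip_width: 0.0195
grip_force: 35.0
```

step_arm([
  [0,0,-0.001,0,0,0],
  [0,0,-0.001,0,0,0],
])

```text
time: 11.8
position: [0.5964, -0.0629, 0.2696]
tool_rot: [0.989, -0.146, 0.001, 0.001]
ft_force: [-2.1, -7.1, 3.5]
grip_width: 0.0197
grip_force: 35.0
```

step_arm([
  [0,0,-0.001,0,0,0],
  [0,0,-0.001,0,0,0],
])

```text
time: 12.05
position: [0.5964, -0.0629, 0.2676]
tool_rot: [0.989, -0.146, 0.0, 0.001]
ft_force: [-1.9, -7.4, 2.9]
grip_width: 0.0198
grip_force: 35.0
```

step_arm([
  [0,0,-0.001,0,0,0],
  [0,0,0,0,0,0],
])

```text
time: 12.3
position: [0.5964, -0.0629, 0.2664]
tool_rot: [0.989, -0.146, 0.0, 0.001]
ft_force: [-1.6, -7.9, 2.2]
grip_width: 0.0197
grip_force: 35.0
```

step_arm([
  [0,0,-0.001,0,0,0],
  [0,0,0,0,0,0],
])

```text
time: 12.55
position: [0.5965, -0.0629, 0.2659]
tool_rot: [0.989, -0.146, 0.001, 0.001]
ft_force: [-1.7, -7.1, 5.7]
grip_width: 0.02
grip_force: 35.0
```

step_arm([
  [0,0,-0.001,0,0,0],
  [0,0,-0.0005,0,0,0],
  [0,0,0,0,0,0],
])

```text
time: 12.92
position: [0.5966, -0.0629, 0.2658]
tool_rot: [0.989, -0.146, 0.001, 0.001]
ft_force: [-4.3, -6.5, 12.2]
grip_width: 0.0198
grip_force: 35.0
```

step_arm([
  [0,0,0,0,0,0],
  [0,0,0,0,0,0],
  [0,0,0,0,0,0],
  [0,0,0.02,0,0,0],
  [0,0,0.04,0,0,0],
  [0,0,0.05,0,0,0],
  [-0.015,0.03,0,0,0,4],
  [-0.02,0.04,0,0,0,4],
  [-0.02,0.04,0,0,0,4],
  [-0.02,0.04,0,0,0,4],
  [-0.02,0.04,0,0,0,4],
], jaw=0.05)

```text
time: 14.3
position: [0.5004, 0.1299, 0.3734]
tool_rot: [1.0, 0.028, -0.0, -0.0]
ft_force: [0.1, 0.6, 0.5]
grip_width: 0.0499
grip_force: 0.0
```

```bash
python3 - <<'E'
from fit import *
import pickle
o=get_obs(); print(o["position"].round(4),np.degrees(2*np.arctan2(o["tool_rot"][1],o["tool_rot"][0])))
t=avg("top",3); d,j=avg("side",3); pickle.dump(t,open("t2.pkl","wb")); pickle.dump((d,j),open("s2.pkl","wb"))
cv2.imwrite("pics/s2.png",np.hstack([cv2.resize(j.astype(np.uint8)[190:265,270:370],(400,300),interpolation=3),cv2.resize(t[1].astype(np.uint8)[190:265,315:415],(400,300),interpolation=3)]))
E
```

```text
[0.5004 0.1299 0.3734] 3.228384066774012
```

View pics/s2.png

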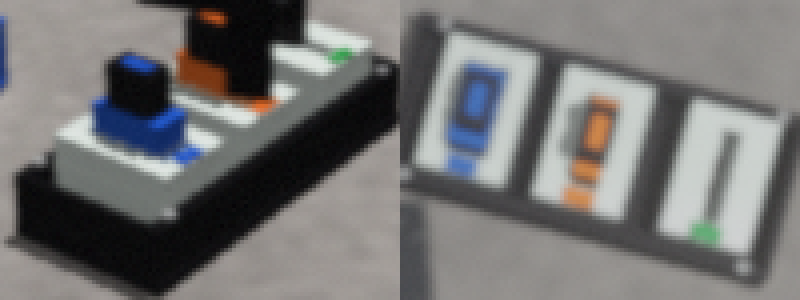

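The right-hand view shows amber seated in the middle slot at about (598,135), looking the same as blue. In the left-hand view the gripper hides part of it. Next is green.

step_arm([
  [-0.0146,0.0345,0,0,0,4.25],
  [-0.0146,0.0345,0,0,0,4.25],
  [-0.0147,0.0345,0,0,0,4.25],
  [-0.0147,0.0346,-0.02,0,0,4.25],
  [0,0,-0.04,0,0,0],
  [0,0,-0.04,0,0,0],
  [0,0,-0.02,0,0,0],
  [0,0,-0.008,0,0,0],
  [0,0,-0.005,0,0,0],
  [0,0,0,0,0,0],
])

```text
time: 15.85
position: [0.4432, 0.2662, 0.2411]
tool_rot: [0.985, 0.174, 0.0, -0.0]
ft_force: [-0.3, -0.0, -0.4]
grip_width: 0.0499
grip_force: 0.0
```

step_arm([
  [0,0,0,0,0,0],
  [0,0,0,0,0,0],
  [0,0,0,0,0,0],
  [0,0,0,0,0,0],
  [0,0,0,0,0,0],
  [0,0,0,0,0,0],
], jaw=0.01, squeeze=20)

```text
time: 16.6
position: [0.4427, 0.2665, 0.2409]
tool_rot: [0.985, 0.175, 0.0, -0.0]
ft_force: [-0.5, 0.5, 2.2]
grip_width: 0.0195
grip_force: 19.9
```

step_arm([
  [0,0,0.015,0,0,0],
  [0,0,0.05,0,0,0],
  [0,0,0.055,0,0,0],
  [0.01303,-0.0406,0,0,0,-3.68],
  [0.01303,-0.0406,0,0,0,-3.68],
  [0.01303,-0.0406,0,0,0,-3.68],
  [0.01303,-0.0406,0,0,0,-3.68],
  [0.01303,-0.0406,0,0,0,-3.68],
  [0.01303,-0.0406,0,0,0,-3.68],
  [0.01303,-0.0406,0,0,0,-3.68],
  [0.01303,-0.0406,0,0,0,-3.68],
  [0.01303,-0.0406,0,0,0,-3.68],
], squeeze=30)

```text
time: 18.1
position: [0.5599, -0.1003, 0.3614]
tool_rot: [0.993, -0.114, 0.0, -0.0]
ft_force: [0.6, 1.0, -1.7]
grip_width: 0.0198
grip_force: 29.9
```

step_arm([
  [0.01303,-0.0406,0,0,0,-3.68],
  [0,0,-0.02,0,0,0],
  [0,0,-0.02,0,0,0],
  [0,0,0,0,0,0],
  [0,0,0,0,0,0],
])

```text
time: 18.73
position: [0.5732, -0.1395, 0.3216]
tool_rot: [0.989, -0.145, 0.001, 0.0]
ft_force: [1.1, -0.1, -0.3]
grip_width: 0.0197
grip_force: 29.9
```

```bash
python3 - <<'E'
from fit import *
import pickle
o=get_obs(); print(o["position"].round(4),np.degrees(2*np.arctan2(o["tool_rot"][1],o["tool_rot"][0])),o["ft_force"])
d,j=avg("side",3); pickle.dump((d,j),open("s3.pkl","wb"))
cv2.imwrite("pics/s3.png",cv2.resize(j.astype(np.uint8)[170:260,270:390],(800,600),interpolation=3))
E
```

```text
[ 0.5732 -0.1395  0.3216] -16.681307547318095 [ 1.05975729 -0.06141487 -0.32209648]
```

View pics/s3.png

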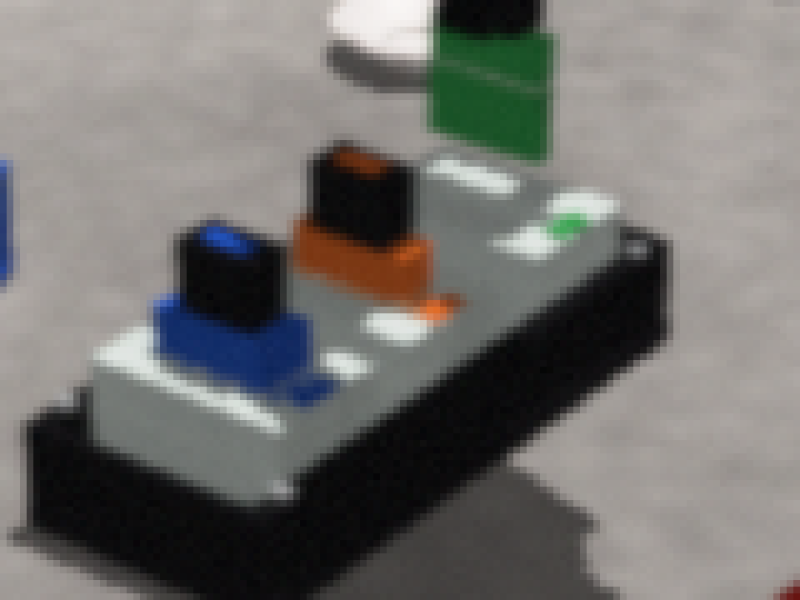

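Amber at (360,210) now sits at the same height as blue. Green is held above its slot at (490,95). Next I'll feel for the narrow slot.

step_arm([
  [0,0,-0.01,0,0,0],
  [0,0,-0.008,0,0,0],
  [0,0,-0.0015,0,0,0],
  [0,0,-0.0015,0,0,0],
  [0,0,-0.0015,0,0,0],
  [0,0,0,0,0,0],
])

```text
time: 19.62
position: [0.573, -0.1396, 0.2983]
tool_rot: [0.989, -0.145, 0.0, 0.0]
ft_force: [0.1, 0.2, -2.0]
grip_width: 0.0196
grip_force: 29.9
```

step_arm([
  [0,0,-0.0015,0,0,0],
  [0,0,-0.0015,0,0,0],
  [0,0,0,0,0,0],
])

```text
time: 20.0
position: [0.5731, -0.1396, 0.2968]
tool_rot: [0.989, -0.145, 0.001, 0.0]
ft_force: [-2.0, 0.2, 6.7]
grip_width: 0.0193
grip_force: 29.9
```

step_arm([
  [0,0,-0.001,0,0,0],
  [0,0,-0.001,0,0,0],
  [0,0,0,0,0,0],
])

```text
time: 20.38
position: [0.5732, -0.1396, 0.2965]
tool_rot: [0.989, -0.145, 0.001, 0.0]
ft_force: [-4.2, 1.0, 17.2]
grip_width: 0.0197
grip_force: 29.9
```

```bash
python3 - <<'E'
from h import *
o=get_obs(); a=np.radians(-16.7); m=o["moment"];f=o["ft_force"]
mx=m[0]*np.cos(a)+m[1]*np.sin(a); my=-m[0]*np.sin(a)+m[1]*np.cos(a); fy=-f[0]*np.sin(a)+f[1]*np.cos(a); fx=f[0]*np.cos(a)+f[1]*np.sin(a)
print(m,f,"rack-frame mx,my,fx,fy",mx,my,fx,fy)
E
```

```text
[0.39884843 0.8335773  0.00957464] [-4.16442071  0.98789675 17.21426545] rack-frame mx,my,fx,fy 0.1424887893702832 0.9130323834772133 -4.272658358466738 -0.2504603756820839
```

```bash
python3 - <<'E'
from h import *
a=np.radians(-16.7); L=[]
for i in range(12):
    camera("side"); o=get_obs(); m=o["moment"];f=o["ft_force"]
    L.append([m[0]*np.cos(a)+m[1]*np.sin(a),-f[0]*np.sin(a)+f[1]*np.cos(a),f[2]])
L=np.array(L); y=(L[:,0]+.233*L[:,1])/(L[:,2]+1.1); print(L.mean(0),L.std(0),y.mean(),y.std()/12**.5)
E
```

```text
[ 0.14444277  0.02661061 16.59811901] [0.02174093 0.5742969  0.44478846] 0.008624091603388118 0.00209825319027439
```

step_arm([
  [0,0,0.005,0,0,0],
  [-0.0004,-0.0014,0,0,0,0],
  [0,0,-0.0015,0,0,0],
  [0,0,-0.0015,0,0,0],
  [0,0,-0.001,0,0,0],
  [0,0,0,0,0,0],
])

```text
time: 21.72
position: [0.5725, -0.141, 0.2939]
tool_rot: [0.989, -0.145, -0.0, -0.0]
ft_force: [-0.1, -0.3, -1.5]
grip_width: 0.0196
grip_force: 29.9
```

step_arm([
  [0,0,-0.001,0,0,0],
  [0,0,0,0,0,0],
])

```text
time: 21.98
position: [0.5726, -0.141, 0.2932]
tool_rot: [0.989, -0.145, -0.0, -0.0]
ft_force: [-0.3, -0.4, -1.2]
grip_width: 0.0198
grip_force: 29.9
```

step_arm([
  [0,0,-0.0015,0,0,0],
  [0,0,-0.0015,0,0,0],
  [0,0,-0.001,0,0,0],
  [0,0,0,0,0,0],
])

```text
time: 22.48
position: [0.5726, -0.141, 0.2891]
tool_rot: [0.989, -0.145, -0.0, -0.0]
ft_force: [-0.2, 0.7, -1.5]
grip_width: 0.0198
grip_force: 29.9
```

step_arm([
  [0,0,-0.001,0,0,0],
  [0,0,-0.001,0,0,0],
])

```text
time: 22.72
position: [0.5726, -0.141, 0.2872]
tool_rot: [0.989, -0.145, 0.0, 0.0]
ft_force: [-0.4, -0.8, -1.3]
grip_width: 0.0199
grip_force: 29.9
```

step_arm([
  [0,0,-0.001,0,0,0],
  [0,0,-0.001,0,0,0],
])

```text
time: 22.98
position: [0.5726, -0.141, 0.2852]
tool_rot: [0.989, -0.145, -0.0, -0.0]
ft_force: [0.4, -0.3, -1.9]
grip_width: 0.02
grip_force: 29.9
```

step_arm([
  [0,0,-0.001,0,0,0],
  [0,0,-0.001,0,0,0],
])

```text
time: 23.22
position: [0.5726, -0.141, 0.2832]
tool_rot: [0.989, -0.145, 0.0, 0.0]
ft_force: [-0.1, -0.1, -0.6]
grip_width: 0.0199
grip_force: 29.9
```

step_arm([
  [0,0,-0.001,0,0,0],
  [0,0,-0.001,0,0,0],
])

```text
time: 23.48
position: [0.5726, -0.1413, 0.2814]
tool_rot: [0.989, -0.145, 0.0, 0.0]
ft_force: [-1.5, -1.2, 0.6]
grip_width: 0.0199
grip_force: 29.9
```

step_arm([
  [0,0,-0.001,0,0,0],
  [0,0,-0.001,0,0,0],
])

```text
time: 23.72
position: [0.5727, -0.1415, 0.2796]
tool_rot: [0.989, -0.145, 0.0, 0.001]
ft_force: [-1.9, -3.3, 2.0]
grip_width: 0.0198
grip_force: 29.9
```

step_arm([
  [0,0,-0.001,0,0,0],
  [0,0,-0.001,0,0,0],
])

```text
time: 23.98
position: [0.5728, -0.1416, 0.2778]
tool_rot: [0.989, -0.145, 0.001, 0.001]
ft_force: [-2.2, -5.2, 5.4]
grip_width: 0.0198
grip_force: 29.9
```

step_arm([
  [0,0,-0.001,0,0,0],
  [0,0,-0.001,0,0,0],
])

```text
time: 24.22
position: [0.5728, -0.1419, 0.276]
tool_rot: [0.989, -0.145, 0.001, 0.001]
ft_force: [-2.0, -6.2, 6.4]
grip_width: 0.0199
grip_force: 29.9
```

step_arm([
  [0,0,-0.001,0,0,0],
  [0,0,-0.001,0,0,0],
])

```text
time: 24.48
position: [0.5728, -0.142, 0.2737]
tool_rot: [0.989, -0.145, 0.001, 0.001]
ft_force: [-2.1, -5.4, 4.7]
grip_width: 0.0198
grip_force: 30.0
```

step_arm([
  [0,0,-0.001,0,0,0],
  [0,0,-0.001,0,0,0],
])

```text
time: 24.72
position: [0.5728, -0.142, 0.2717]
tool_rot: [0.989, -0.145, 0.001, 0.001]
ft_force: [-2.7, -6.2, 4.3]
grip_width: 0.0197
grip_force: 30.0
```

step_arm([
  [0,0,-0.001,0,0,0],
  [0,0,-0.001,0,0,0],
])

```text
time: 24.98
position: [0.5729, -0.142, 0.2697]
tool_rot: [0.989, -0.145, 0.001, 0.001]
ft_force: [-2.6, -5.0, 4.0]
grip_width: 0.0196
grip_force: 30.0
```

step_arm([
  [0,0,-0.001,0,0,0],
  [0,0,-0.001,0,0,0],
])

```text
time: 25.22
position: [0.5729, -0.142, 0.2678]
tool_rot: [0.989, -0.145, 0.001, 0.001]
ft_force: [-2.0, -6.5, 3.5]
grip_width: 0.0198
grip_force: 29.9
```

step_arm([
  [0,0,-0.001,0,0,0],
  [0,0,0,0,0,0],
])

```text
time: 25.48
position: [0.5729, -0.142, 0.267]
tool_rot: [0.989, -0.145, 0.001, 0.001]
ft_force: [-1.6, -5.7, 5.9]
grip_width: 0.02
grip_force: 30.0
```

step_arm([
  [0,0,-0.001,0,0,0],
  [0,0,0,0,0,0],
])

```text
time: 25.72
position: [0.5729, -0.1419, 0.2669]
tool_rot: [0.989, -0.145, 0.001, 0.001]
ft_force: [-3.9, -6.1, 11.2]
grip_width: 0.0201
grip_force: 30.0
```

step_arm([
  [0,0,-0.0005,0,0,0],
  [0,0,0,0,0,0],
])

```text
time: 25.98
position: [0.5729, -0.1419, 0.2669]
tool_rot: [0.989, -0.145, 0.001, 0.001]
ft_force: [-3.4, -4.8, 13.0]
grip_width: 0.0194
grip_force: 30.0
```

step_arm([
  [0,0,0,0,0,0],
  [0,0,0,0,0,0],
  [0,0,0,0,0,0],
  [0,0,0.015,0,0,0],
  [0,0,0.04,0,0,0],
  [0,0,0.05,0,0,0],
  [-0.02,-0.05,0,0,0,0],
  [-0.02,-0.05,0,0,0,0],
  [-0.02,-0.05,0,0,0,0],
  [-0.02,-0.05,0,0,0,0],
  [0,0,0,0,0,0],
], jaw=0.05)

```text
time: 27.35
position: [0.4913, -0.3446, 0.3707]
tool_rot: [0.989, -0.148, 0.001, 0.001]
ft_force: [0.3, 0.5, -0.0]
grip_width: 0.05
grip_force: 0.0
```

```bash
python3 - <<'E'
from fit import *
t=avg("top",3); d,j=avg("side",3); print(get_obs()["position"],get_obs()["ft_force"])
cv2.imwrite("pics/s4.png",np.vstack([cv2.resize(j.astype(np.uint8)[185:265,270:374],(520,400),interpolation=3),cv2.resize(t[1].astype(np.uint8)[190:265,300:430],(520,200),interpolation=3)]))
E
```

```text
[ 0.49311817 -0.33949954  0.36994173] [-0.4488742   0.17165828  0.45931194]
```

View pics/s4.png

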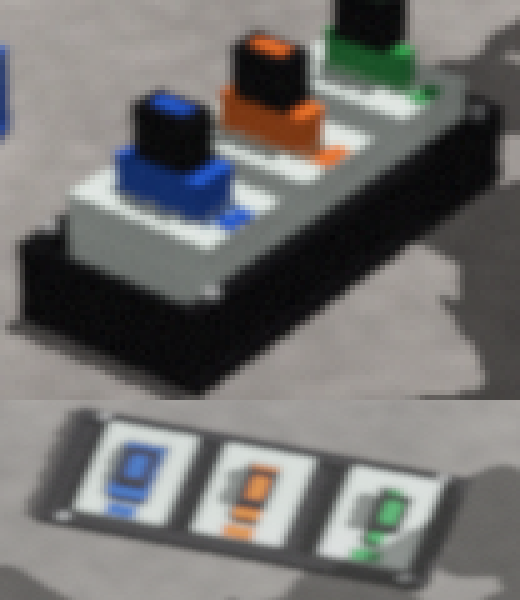

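Amber at (270,110) and green at (370,50) sit at the same height as blue. The white lines are level with the slot tops, and both blanks are free of the gripper.

```bash
python3 -c "
from rig import hand_in; print(hand_in())"
```

```text
the job is handed in; nothing more can be done
None
```

The amber blank is home in the middle slot and the green in the narrowest. Both were pressed past the shoe to a firm stop and released, and I handed the job in at about 28 s; the highest wrist force I read was about 17 N, when green first touched the slot top before I shifted it.

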